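# Put the checkers tray back in its case the right way round

### The job

The tray of the small wooden checkers case has been pushed in backwards, with its pull tab inside, so it sticks out of the sleeve. Slide the tray right out, turn it end for end, and slide it back in, right side up, with the tab pointing out, until it is fully home and its front is flush with the sleeve's mouth. Leave the other things on the table where they are.

Things in the scene. Friction and masses are not known exactly. Their poses are not given: they have to be found in the camera images.
- sleeve: Brown wooden sleeve of the checkers case, fixed to the table: a low tunnel 110 mm long (its x), 65 wide (y), 53 high (z). Origin: centre of its underside, on the table. Its mouth, the only opening, faces its own -x at x = -55 mm; the back wall's inner face is at x = +47 mm. The tunnel is 51 mm wide and 39 mm high, from its floor 8 mm above the table to its roof at 47 mm.
- sleeve_mouth (a point): Centre of the sleeve's mouth, at x = -55 mm, 27.5 mm above the table; axes as the sleeve's. At the start the tray stands 31 to 38 mm proud of the mouth, plain end out. Correctly home, the tray's plain end touches the back wall, its tab-end face is 2 mm inside the mouth, and its axes are parallel to the sleeve's.
- tray_center (a point): The tray: a pale plywood open box 100 mm long (its x), 46 wide (y), 34 high (z), with a fixed row of checkers that stay below its rim; 0.1 to 0.25 kg, loose, slides freely. Point: centre of the box without its tab, 17 mm above its underside; the balance point is within 10 mm of it. z is up, -x points to the tab. Plain end at x = +50 mm, tab-end face at x = -50 mm.
- tray_tab (a point): Tip of the tray's pull tab (82 mm from tray_center along the tray's -x, at the same height). The tab is a wooden fin standing out 32 mm from the middle of the tab-end face, 12 mm thick (tray y), 22 mm high (from 6 to 28 mm above the tray's underside). Hidden in the sleeve at the start.
- checker2_mid (a point): Bystander: middle of the top checker of a stack of three loose checkers, each 32 mm across and 8 mm high, standing beside the sleeve (its +y side).
- popper_mid (a point): Bystander: middle (25 mm up) of the dice popper, a clear dome on a grey base, 100 mm across, 49 mm high, on the sleeve's -y side.
- teaspoon_mid (a point): Bystander: a steel teaspoon 130 mm long lying on the table to the sleeve's +y side, beside the space in front of the mouth; this point is near its middle.
- tea_glass_mid (a point): Bystander: middle (44 mm up) of a waisted tea glass on a saucer, one piece, 90 mm across the saucer, 88 mm high, behind the checkers.
- bowl_mid (a point): Bystander: middle (27 mm up) of a frosted bowl 120 mm across and 55 mm high, well to one side of the sleeve.
- remote_mid (a point): Bystander: middle of a black remote control 150 x 45 x 18 mm, well to the other side of the sleeve.
Things that resemble listed ones, but are neither listed nor needed, are in the scene too. Of the things that look like the sleeve, take the one that is nearest to the robot's base at the start. Of the things that look like the part that bears tray_center, the largest one is meant.

How it is judged:
On the way:
1. the tray and its tab are wholly out of the sleeve (x of tray_center in the frame of sleeve below -0.105 m and x of tray_tab in the frame of sleeve below -0.055 m), for 0.1 s.
At the end, for the whole second after the job is handed in: The tray lies at rest in the sleeve, right side up (within 0.1 rad), tab pointing out of the mouth, its front face no more than 4 mm proud of the mouth; released (x of tray_center in the frame of sleeve between -0.009 and 0.003 m and x of tray_tab in the frame of sleeve below -0.075 m and y of tray_center in the frame of sleeve between -0.005 and 0.005 m and z of tray_center in the frame of sleeve between 0.02 and 0.031 m and angle between tray_center's own z axis and vertical below 0.1 rad and linear speed of tray below 0.02 m/s); the robot touches nothing.
It fails at once if the checkers stack, dice popper, teaspoon, tea glass, bowl or remote control is moved more than 30 mm (distance of any of checker2_mid, popper_mid, teaspoon_mid, tea_glass_mid, bowl_mid, remote_mid from where it was at the start of the episode above 0.03 m).
It also fails if it takes over 67 s, if anything falls off the work surface, if the arm or the gripper's body presses on something with over 40 N, if the wrist force passes 120 N, or if a joint passes its speed limit or range.

### The arm

A 6-joint arm with a two-finger parallel gripper is mounted at the origin on the work surface. World frame = base frame: x ahead of the robot, y to its left, z up, the work surface at z = 0. Lengths are in m, angles in rad, forces in N, time in s.
With the tool pointing down it reaches from about 0.325 to 0.875 m from the base axis. Payload 4.4 kg.
Tool frame: the origin (TCP) lies between the finger pads; the fingertips stand 11 mm ahead of it and the grasp point (between the pads) lies 8 mm behind it; z points along the fingers, y is the line along which they close (so a half turn about z gives the same grasp; the last joint's range is limited). The gripper opens to 85 mm and grips with 20 to 120 N. Pads are 22 mm wide; open, the fingers measure 114 mm over their backs; the gripper's body (76 mm by 85 mm) begins 54 mm behind the grasp point. The pads swing forward as they close: fully open they stand 13 mm farther back than shut.
Start: joints at [-1.403, 0.207, 1.542, -0, 1.393, -0.15], TCP at [0.18, -0.546, 0.242] pointing down, gripper open.
Joint ranges: [-2.73, 2.73], [-0.86, 2.22], [0.23, 2.46], [-1.11, 4.25], [0.08, 2.63], [-2.82, 2.82]. Speed limits (rad/s): [2.79, 2.79, 3.14, 3.14, 3.14, 3.14].

### API

Orientations are given as a unit quaternion [x, y, z, w].
In Python, from rig import robot gives the robot as it stands.
- The arm moves only by the tool servo_tool, never from a script. Its argument "rows" is a list of rows, each an object with "travel": the shift along the tool's x, y, z in cm, a list of three; "turn": the turn, a rotation vector about the tool's x, y, z in rad, a list of three; "grip": the closure, from -1 (fully open) to 1 (shut). A call has 1 to 10 rows; each row is the pose to reach, as a shift and turn from the pose commanded when the call began, along the tool's axes at that moment; what a row does not reach only later rows make up. A row lasts 1/10 s, in which the tool goes at most 50 mm and 8.59 degrees, less where a joint would pass 70% of its speed; a pose out of reach is approached as far as the arm can. A call with a gripper value outside its range is refused whole. The fingers move at their own pace and stop on an object; "newtons" is the grip in N (left out, the last holds). Time passes only in rows, so rows that repeat a pose let the fingers close. It gives the time, the measured TCP pose, the force, the opening and the grip force at its end, in the units of the state.
- robot.observe(): the state, without advancing time (a new reading comes with each control period).
- robot.capture(name): name is "scene" or "top" or "wrist"; returns a dict with "image" (400x640x3 uint8, red, green, blue), "z_map" (400x640 float32, m along the optical axis (not along the pixel's ray), 0 where there is no reading), "K" (3x3 intrinsics, pixels), "extrinsics" (4x4, takes a point from camera to world coordinates); the wrist camera has in their place "mount" (4x4, takes a point from camera to tool coordinates, whose origin is the TCP and whose axes are the flange's). Camera axes: x right, y up, looking along -z (the intrinsics and any distortion apply to the point x, -y, -z); pixel columns grow to the right and rows downward; lengths in m; the calibration is good to about 2 mm. A picture is of the moment at which its call begins: read the wrist's pose just before it.
- robot.finish_job(): hands the job in; it is judged then, once.
Trained networks look in a picture, given as the dict that the camera call returned (one of the last four; its "shot" number tells which), for a name from the list of things; names that differ only in an ending like _2 or _b are one class to them, and where a whole thing is asked for, a point or a joint stands for the part that bears it (a point fixed in the world has none). Each returns a list of dicts, best first, with "score" (0 to 1); they miss things now and then, are a little off and sometimes report something else, mostly with a low value. They report only what shows in the picture. A call takes as long as a camera call. They do not tell look-alikes from the thing itself.
- robot.masks_of(name, picture): "region" (400x640 bool, what is visible of it) and "uv" ([column, row] in pixels, amid what is visible of it).
- robot.spot_point(name, picture): "uv" ([column, row] in pixels: a listed point, or the origin of a listed thing).
The state is a dict: "clock": time; "q": joint angles; "qd": joint speeds; "effort": joint torques, N m; "eef_pos": TCP position; "orientation": TCP orientation; "ft_force": force on the tool from outside, world axes, zero at the start; "torque": the same for the moment, N m; "width": finger opening in m; "grip_force": force on a finger pad.
Only numpy, scipy, OpenCV 4.12 (cv2) and the standard library are available. Lean on these libraries where they do the work, as an engineer would, in place of code of your own. Each camera call takes 0.05 s, during which the arm holds its last target. There are 200 camera calls.

## Working session

There is one attempt and no reset: what is moved stays moved. The work goes in short steps, Python scripts to look and compute and a tool call to move; the robot and the scene stay as the last step left them, time stands still between calls to the robot, and variables do not carry over. Pictures are saved under pics/ and viewed, at most 10 in all, crops included, and the job is handed in when it is done.

Besides the shell and the picture viewer there is one more tool, called after ">>>" as name(argument=value, ...) on one line, values as JSON. servo_tool: Moves the arm, as the interface text tells. Its arguments: {"type":"object","properties":{"rows":{"type":"array"},"newtons":{"type":"number"}},"required":["rows"]}

```bash
mkdir -p pics; ls
cat > h.py <<'E'
import numpy as np, cv2
from rig import robot
from scipy.spatial.transform import Rotation as R
def ext(p,st=None):
    if 'extrinsics' in p: return np.array(p['extrinsics'])
    T=np.eye(4);T[:3,:3]=R.from_quat(st['orientation']).as_matrix();T[:3,3]=st['eef_pos']
    return T@np.array(p['mount'])
def cloud(p,st=None):
    z=p['z_map'];K=np.array(p['K']);v,u=np.mgrid[:z.shape[0],:z.shape[1]]
    P=np.stack([(u-K[0,2])/K[0,0]*z,-(v-K[1,2])/K[1,1]*z,-z],-1)
    E=ext(p,st);W=P@E[:3,:3].T+E[:3,3];W[z==0]=np.nan
    return W
def save(n,im): cv2.imwrite('pics/'+n,im[...,::-1])
E
python3 - <<'E'
from h import *
s=robot.observe();print(s)
for c in ['top','scene']:
    p=robot.capture(c);W=cloud(p);save(c+'0.png',p['image']);print(c,[k for k in p])
    np.savez(c+'0.npz',img=p['image'],W=W,K=p['K'],E=p['extrinsics'])
    for n in ['sleeve','tray_center','checker2_mid','popper_mid','teaspoon_mid','tea_glass_mid','bowl_mid','remote_mid']:
        for m in robot.masks_of(n,p):
            print(n,round(m['score'],2),np.round(m['uv']),m['region'].sum(),np.round(np.nanmedian(W[m['region']],0),3))
E
```

```text
pics
{'clock': 0.0, 'q': array([-1.40253874e+00,  2.07473095e-01,  1.54300013e+00,  1.63550825e-05,
        1.39349194e+00, -1.50495618e-01]), 'qd': array([ 0.00057802,  0.00066404, -0.00048779, -0.00053871, -0.00028776,
       -0.00118039]), 'effort': array([-5.20544563e-04, -3.83031857e+01, -2.91597676e+01, -1.16625056e-04,
        1.05968263e-02, -5.24006268e-06]), 'eef_pos': array([ 0.1800642 , -0.54528737,  0.24107369]), 'orientation': array([ 9.87325946e-01,  1.58701193e-01, -2.48766290e-06, -1.18627933e-03]), 'ft_force': array([ 0.42687169, -0.79809362,  0.52225983]), 'torque': array([-0.07240706, -0.02110344, -0.03494231]), 'grip_force': 0.0, 'width': 0.08526727772323707}
top ['image', 'z_map', 'K', 'extrinsics', 'shot']
sleeve 0.8 [356. 155.] 1129 [ 0.653 -0.093  0.053]
sleeve 0.63 [222. 116.] 1258 [0.746 0.238 0.053]
tray_center 0.84 [349. 185.] 315 [ 0.581 -0.083  0.035]
tray_center 0.71 [404. 238.] 455 [ 0.441 -0.223  0.021]
tray_center 0.66 [310. 280.] 503 [0.348 0.01  0.021]
tray_center 0.41 [403. 160.] 1143 [ 0.645 -0.212  0.037]
checker2_mid 0.56 [323. 157.] 121 [ 0.6
[... 342 characters left out ...]
]
scene ['image', 'z_map', 'K', 'extrinsics', 'shot']
sleeve 0.94 [283. 236.] 1047 [ 0.665 -0.097  0.051]
sleeve 0.85 [412. 259.] 1364 [0.761 0.233 0.05 ]
tray_center 0.7 [242. 181.] 427 [ 0.444 -0.226  0.019]
tray_center 0.67 [313. 154.] 391 [0.35  0.006 0.018]
tray_center 0.45 [291. 208.] 122 [ 0.569 -0.086  0.035]
checker2_mid 0.62 [317. 235.] 100 [ 0.658 -0.018  0.022]
popper_mid 0.69 [242. 244.] 925 [ 0.666 -0.215  0.034]
popper_mid 0.67 [282. 237.] 1002 [ 0.667 -0.097  0.051]
teaspoon_mid 0.6 [348. 220.] 187 [0.603 0.088 0.003]
tea_glass_mid 0.67 [343. 249.] 885 [0.709 0.047 0.015]
bowl_mid 0.84 [433. 157.] 1013 [0.404 0.382 0.028]
remote_mid 0.56 [192. 186.] 647 [ 0.438 -0.389  0.016]
```

Run:
```python
from h import *
d=np.load('top0.npz');im=d['img'];W=d['W']
save('topcrop.png',cv2.resize(im[90:310,200:460],None,fx=3,fy=2.7,interpolation=cv2.INTER_CUBIC)[:600])
def rect(c,r,z0,z1):
    m=(abs(W[...,2]-(z0+z1)/2)<(z1-z0)/2)&(np.hypot(W[...,0]-c[0],W[...,1]-c[1])<r)
    q=W[m][:,:2].astype(np.float32);return m.sum(),cv2.minAreaRect(q*1000)
print('sleeve',rect((.655,-.093),.075,.048,.058))
print('tray',rect((.585,-.083),.04,.025,.042))
print('d1',rect((.441,-.223),.09,.012,.06));print('d2',rect((.348,.01),.09,.012,.06))
```

```text
sleeve (np.int64(1109), ((653.11669921875, -93.13615417480469), (65.10173797607422, 110.31221008300781), 81.61861419677734))
tray (np.int64(180), ((582.3607788085938, -81.51575469970703), (63.813819885253906, 39.7349853515625), 80.01277923583984))
d1 (np.int64(388), ((440.6257629394531, -214.7476348876953), (36.01802062988281, 103.44873046875), 8.47016429901123))
d2 (np.int64(363), ((346.5398254394531, 3.095165252685547), (100.62686157226562, 36.4650764465332), 89.32994079589844))
```

View pics/topcrop.png

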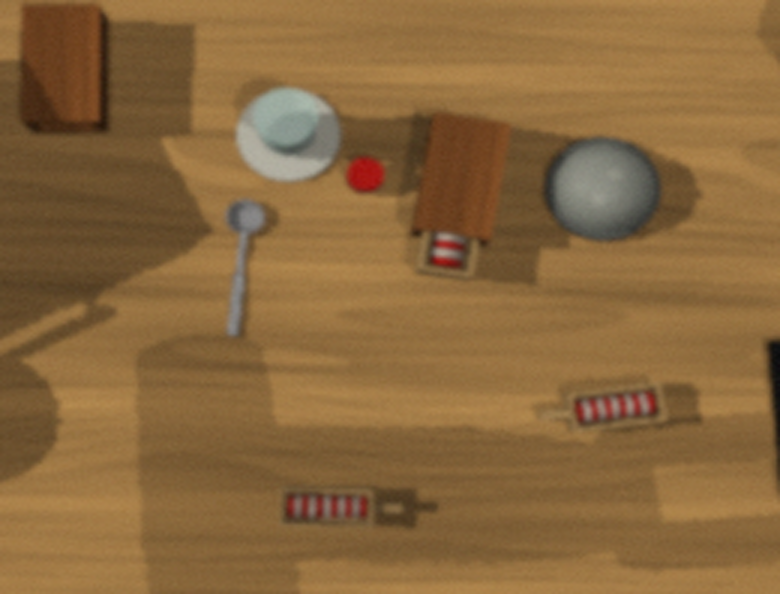

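The crop shows two sleeves: one at crop (62,65), the other at (462,175). I take the second because it is nearest the base (0.66 m against 0.78 m). Its tray sticks out toward the robot at (447,252). The trays at (615,405) and (330,505) are the smaller look-alikes, 36 mm wide. The sleeve yaw is about -0.147 rad and its mouth is at about (0.599,-0.085). Next I go above it for a wrist view.

```bash
cat >> h.py <<'E'
def go(x,y,z,psi,s=None):
    s=s or robot.observe();r=R.from_quat(s['orientation'])
    g=R.from_matrix(np.array([[np.cos(psi),np.sin(psi),0],[np.sin(psi),-np.cos(psi),0],[0,0,-1]]))
    t=r.inv().apply(np.array([x,y,z])-s['eef_pos'])*100
    print('pos',np.round(s['eef_pos'],4),'travel',np.round(t,2),'turn',np.round((r.inv()*g).as_rotvec(),4),'q6',round(s['q'][5],2),'t',round(s['clock'],2))
E
python3 -c "
from h import *
go(.55,-.08,.25,-.147)
p=robot.capture('wrist');print(np.round(p['mount'],3))"
```

```text
pos [ 0.1802 -0.546   0.2423] travel [ 49.72 -32.66  -0.77] turn [ 0.     -0.      0.4658] q6 -0.15 t 0.9
[[-0.001  0.966  0.259  0.065]
 [ 1.     0.001  0.     0.001]
 [-0.     0.259 -0.966 -0.132]
 [ 0.     0.     0.     1.   ]]
```

>>> servo_tool(rows=[{"travel":[49.7,-32.7,-0.8],"turn":[0,0,0.466],"grip":-1},{"travel":[49.7,-32.7,-0.8],"turn":[0,0,0.466],"grip":-1},{"travel":[49.7,-32.7,-0.8],"turn":[0,0,0.466],"grip":-1},{"travel":[49.7,-32.7,-0.8],"turn":[0,0,0.466],"grip":-1},{"travel":[49.7,-32.7,-0.8],"turn":[0,0,0.466],"grip":-1},{"travel":[49.7,-32.7,-0.8],"turn":[0,0,0.466],"grip":-1},{"travel":[49.7,-32.7,-0.8],"turn":[0,0,0.466],"grip":-1},{"travel":[49.7,-32.7,-0.8],"turn":[0,0,0.466],"grip":-1},{"travel":[49.7,-32.7,-0.8],"turn":[0,0,0.466],"grip":-1},{"travel":[49.7,-32.7,-0.8],"turn":[0,0,0.466],"grip":-1}], newtons=60)

```text
clock: 1.95
eef_pos: [0.4891, -0.1558, 0.2494]
orientation: [0.997, -0.074, 0.0, 0.0]
ft_force: [-0.1, -0.7, -0.2]
width: 0.0857
grip_force: 0.0
```

```bash
python3 -c "
from h import *
go(.55,-.08,.25,-.147)"
```

```text
pos [ 0.4891 -0.1558  0.2494] travel [ 4.91 -8.39 -0.06] turn [ 0.0005 -0.001  -0.0002] q6 1.24 t 1.95
```

>>> servo_tool(rows=[{"travel":[3.5,-7,0],"turn":[0,0,0],"grip":-1},{"travel":[3.5,-7,0],"turn":[0,0,0],"grip":-1},{"travel":[3.5,-7,0],"turn":[0,0,0],"grip":-1},{"travel":[3.5,-7,0],"turn":[0,0,0],"grip":-1},{"travel":[3.5,-7,0],"turn":[0,0,0],"grip":-1}])

```text
clock: 2.45
eef_pos: [0.5324, -0.0942, 0.2489]
orientation: [0.997, -0.074, -0.0, 0.0]
ft_force: [0.4, 0.9, 0.2]
width: 0.0853
grip_force: 0.0
```

Run:
```python
from h import *
go(.55,-.08,.25,-.147)
s=robot.observe();p=robot.capture('wrist');W=cloud(p,s);save('w1.png',p['image']);np.savez('w1.npz',img=p['image'],W=W)
for n in ['sleeve','tray_center']:
    for m in robot.masks_of(n,p):
        w=W[m['region']];w=w[~np.isnan(w[:,0])]
        print(n,round(m['score'],2),np.round(m['uv']),m['region'].sum(),np.round(np.median(w,0),3))
def rect(c,r,z0,z1):
    m=(W[...,2]>z0)&(W[...,2]<z1)&(np.hypot(W[...,0]-c[0],W[...,1]-c[1])<r)
    q=W[m];return m.sum(),q[:,2].mean(),cv2.minAreaRect(q[:,:2].astype(np.float32)*1000)
print('sleeve',rect((.653,-.093),.08,.049,.06));print('tray',rect((.58,-.083),.04,.038,.047))
```

```text
pos [ 0.5324 -0.0942  0.2489] travel [ 1.53 -1.67 -0.12] turn [ 0.0004  0.0005 -0.0011] q6 1.38 t 2.45
sleeve 0.91 [301.  61.] 7170 [ 0.655 -0.095  0.053]
sleeve 0.67 [21. 49.] 3407 [0.721 0.209 0.023]
tray_center 0.96 [426. 222.] 2157 [ 0.443 -0.226  0.022]
tray_center 0.86 [306. 135.] 1233 [ 0.579 -0.084  0.037]
tray_center 0.68 [269. 310.] 2020 [0.349 0.009 0.021]
sleeve (np.int64(7123), np.float64(0.05303707542325706), ((651.67919921875, -94.04557800292969), (65.025146484375, 110.49092102050781), 81.85469055175781))
tray (np.int64(593), np.float64(0.04101536365864543), ((578.7325439453125, -83.46955871582031), (46.01374053955078, 34.99208068847656), 81.47074890136719))
```

View pics/w1.png

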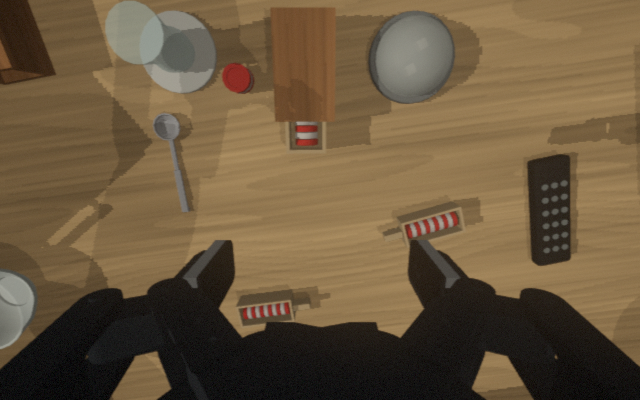

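The picture shows the sleeve at (303,65), with the tray end sticking out at (306,135). Both sizes match: 65x110 for the sleeve, and 46 wide by 35 proud for the tray. The sleeve centre is (0.6517,-0.0940), yaw -0.142.

```bash
python3 -c "
from h import *
go(.5794,-.0836,.018,-.142)"
```

```text
pos [ 0.5324 -0.0946  0.249 ] travel [ 4.48 -1.79 23.1 ] turn [ 0.0002  0.     -0.0072] q6 1.38 t 2.6
```

>>> servo_tool(rows=[{"travel":[4.5,-1.8,3],"turn":[0,0,-0.007],"grip":-1},{"travel":[4.5,-1.8,7],"turn":[0,0,-0.007],"grip":-1},{"travel":[4.5,-1.8,11],"turn":[0,0,-0.007],"grip":-1},{"travel":[4.5,-1.8,14],"turn":[0,0,-0.007],"grip":-1},{"travel":[4.5,-1.8,14],"turn":[0,0,-0.007],"grip":-1}])

```text
clock: 3.1
eef_pos: [0.5754, -0.0819, 0.1035]
orientation: [0.997, -0.071, -0.006, -0.001]
ft_force: [-0.5, -0.6, -0.2]
width: 0.0852
grip_force: 0.0
```

```bash
python3 -c "
from h import *
go(.5794,-.0836,.018,-.142)"
```

```text
pos [ 0.5754 -0.0819  0.1035] travel [0.52 0.13 8.54] turn [-0.0016  0.0118  0.0003] q6 1.42 t 3.1
```

>>> servo_tool(rows=[{"travel":[0.3,0.1,3],"turn":[0,0,0],"grip":-1},{"travel":[0.3,0.1,6],"turn":[0,0,0],"grip":-1},{"travel":[0.3,0.1,8],"turn":[0,0,0],"grip":-1},{"travel":[0.3,0.1,8],"turn":[0,0,0],"grip":-1},{"travel":[0.3,0.1,8],"turn":[0,0,0],"grip":-1}])

```text
clock: 3.6
eef_pos: [0.5841, -0.0845, 0.0308]
orientation: [0.998, -0.07, 0.001, 0.0]
ft_force: [-0.4, -0.1, 0.3]
width: 0.0854
grip_force: 0.0
```

```bash
python3 -c "
from h import *
go(.5794,-.0836,.018,-.142)"
```

```text
pos [ 0.5841 -0.0845  0.0308] travel [-0.48 -0.02  1.28] turn [ 0.0003 -0.0024  0.001 ] q6 1.42 t 3.6
```

>>> servo_tool(rows=[{"travel":[-0.4,0,0.5],"turn":[0,0,0],"grip":-1},{"travel":[-0.4,0,0.9],"turn":[0,0,0],"grip":-1},{"travel":[-0.4,0,0.9],"turn":[0,0,0],"grip":-1},{"travel":[-0.4,0,0.9],"turn":[0,0,0],"grip":-1}])

```text
clock: 4.0
eef_pos: [0.5792, -0.0831, 0.0204]
orientation: [0.998, -0.07, 0.0, 0.0]
ft_force: [-0.8, -0.2, 1.2]
width: 0.0852
grip_force: 0.0
```

```bash
python3 -c "
from h import *
go(.5794,-.0836,.018,-.142)"
```

```text
pos [ 0.5792 -0.0831  0.0204] travel [0.03 0.04 0.24] turn [ 0.0001 -0.0006  0.0018] q6 1.42 t 4.0
```

>>> servo_tool(rows=[{"travel":[0,0,0.1],"turn":[0,0,0],"grip":1},{"travel":[0,0,0.1],"turn":[0,0,0],"grip":1},{"travel":[0,0,0.1],"turn":[0,0,0],"grip":1},{"travel":[0,0,0.1],"turn":[0,0,0],"grip":1},{"travel":[0,0,0.1],"turn":[0,0,0],"grip":1},{"travel":[0,0,0.1],"turn":[0,0,0],"grip":1},{"travel":[0,0,0.1],"turn":[0,0,0],"grip":1}], newtons=60)

```text
clock: 4.7
eef_pos: [0.5792, -0.0831, 0.0192]
orientation: [0.998, -0.07, 0.0, 0.0]
ft_force: [-0.3, 0.1, 3.9]
width: 0.0454
grip_force: 61.5
```

>>> servo_tool(rows=[{"travel":[-0.7,0,0],"turn":[0,0,0],"grip":1},{"travel":[-1.7,0,0],"turn":[0,0,0],"grip":1},{"travel":[-3.2,0,0],"turn":[0,0,0],"grip":1},{"travel":[-4.7,0,0],"turn":[0,0,0],"grip":1},{"travel":[-6.2,0,0],"turn":[0,0,0],"grip":1},{"travel":[-7.7,0,0],"turn":[0,0,0],"grip":1},{"travel":[-9.2,0,0],"turn":[0,0,0],"grip":1},{"travel":[-10.7,0,0],"turn":[0,0,0],"grip":1},{"travel":[-12,0,0],"turn":[0,0,0],"grip":1},{"travel":[-13,0,0],"turn":[0,0,0],"grip":1}])

```text
clock: 5.7
eef_pos: [0.4473, -0.0641, 0.018]
orientation: [0.998, -0.07, -0.002, -0.0]
ft_force: [0.1, -0.0, -2.9]
width: 0.0454
grip_force: 61.4
```

>>> servo_tool(rows=[{"travel":[0,0,0],"turn":[0,0,0],"grip":1},{"travel":[0,0,0],"turn":[0,0,0],"grip":1},{"travel":[0,0,0],"turn":[0,0,0],"grip":1}])

```text
clock: 6.0
eef_pos: [0.4511, -0.0652, 0.0192]
orientation: [0.998, -0.07, 0.001, 0.0]
ft_force: [0.2, -0.4, -2.6]
width: 0.0453
grip_force: 61.4
```

Run:
```python
from h import *
go(.455,-.066,.13,-.142)
s=robot.observe();p=robot.capture('wrist');W=cloud(p,s);save('w2.png',p['image'])
for n in ['tray_center','tray_tab']:
    for m in robot.spot_point(n,p): print(n,round(m['score'],2),np.round(m['uv']))
```

```text
pos [ 0.4511 -0.0652  0.0192] travel [  0.41   0.03 -11.08] turn [ 0.0002 -0.0013  0.0018] q6 1.38 t 6.0
tray_center 0.87 [320. 194.]
tray_tab 0.9 [514. 258.]
```

View pics/w2.png

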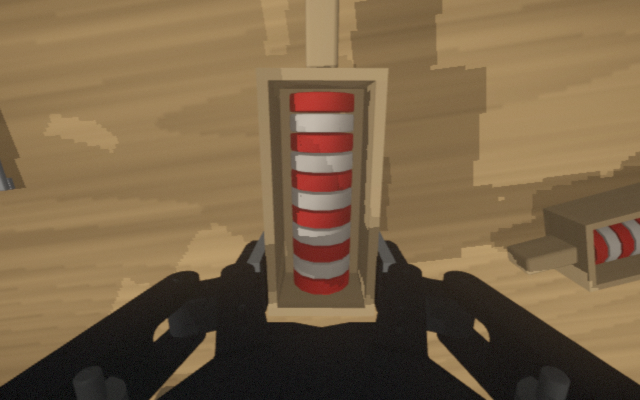

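The tray is fully out, held straight, with its tab at (322,30) pointing forward. I lift it and turn it end for end.

>>> servo_tool(rows=[{"travel":[0,0,-3],"turn":[0,0,0],"grip":1},{"travel":[0,0,-6],"turn":[0,0,0],"grip":1},{"travel":[0,0,-9],"turn":[0,0,0],"grip":1},{"travel":[0,0,-11],"turn":[0,0,0],"grip":1},{"travel":[0,0,-11],"turn":[0,0,-0.08],"grip":1},{"travel":[0,0,-11],"turn":[0,0,-0.2],"grip":1},{"travel":[0,0,-11],"turn":[0,0,-0.34],"grip":1},{"travel":[0,0,-11],"turn":[0,0,-0.48],"grip":1},{"travel":[0,0,-11],"turn":[0,0,-0.62],"grip":1},{"travel":[0,0,-11],"turn":[0,0,-0.76],"grip":1}])

```text
clock: 7.15
eef_pos: [0.4504, -0.065, 0.1289]
orientation: [0.951, 0.308, 0.0, 0.0]
ft_force: [-0.9, -0.2, -2.4]
width: 0.0455
grip_force: 62.5
```

>>> servo_tool(rows=[{"travel":[0,0,0],"turn":[0,0,-0.14],"grip":1},{"travel":[0,0,0],"turn":[0,0,-0.28],"grip":1},{"travel":[0,0,0],"turn":[0,0,-0.42],"grip":1},{"travel":[0,0,0],"turn":[0,0,-0.56],"grip":1},{"travel":[0,0,0],"turn":[0,0,-0.7],"grip":1},{"travel":[0,0,0],"turn":[0,0,-0.84],"grip":1},{"travel":[0,0,0],"turn":[0,0,-0.98],"grip":1},{"travel":[0,0,0],"turn":[0,0,-1.12],"grip":1},{"travel":[0,0,0],"turn":[0,0,-1.26],"grip":1},{"travel":[0,0,0],"turn":[0,0,-1.4],"grip":1}])

```text
clock: 8.15
eef_pos: [0.4505, -0.065, 0.129]
orientation: [0.529, 0.848, 0.0, 0.0]
ft_force: [-0.7, 0.2, -2.9]
width: 0.0451
grip_force: 62.5
```

>>> servo_tool(rows=[{"travel":[0,0,0],"turn":[0,0,-0.14],"grip":1},{"travel":[0,0,0],"turn":[0,0,-0.28],"grip":1},{"travel":[0,0,0],"turn":[0,0,-0.42],"grip":1},{"travel":[0,0,0],"turn":[0,0,-0.56],"grip":1},{"travel":[0,0,0],"turn":[0,0,-0.7],"grip":1},{"travel":[0,0,0],"turn":[0,0,-0.82],"grip":1},{"travel":[0,0,0],"turn":[0,0,-0.92],"grip":1},{"travel":[0,0,0],"turn":[0,0,-0.98],"grip":1},{"travel":[0,0,0],"turn":[0,0,-0.98],"grip":1},{"travel":[0,0,0],"turn":[0,0,-0.98],"grip":1}])

```text
clock: 9.15
eef_pos: [0.4505, -0.065, 0.129]
orientation: [0.071, 0.997, -0.0, 0.0]
ft_force: [-0.1, -0.0, -1.9]
width: 0.0452
grip_force: 62.5
```

```bash
python3 -c "
from h import *
go(.503,-.0727,.0125,3.1416-.142);print(robot.observe()['width'])"
```

```text
pos [ 0.4505 -0.065   0.129 ] travel [-5.3  -0.02 11.65] turn [-0.      0.0003 -0.0011] q6 -1.76 t 9.15
0.04520485168083937
```

>>> servo_tool(rows=[{"travel":[-2.5,0,2],"turn":[0,0,0],"grip":1},{"travel":[-4.5,0,5],"turn":[0,0,0],"grip":1},{"travel":[-5.3,0,8],"turn":[0,0,0],"grip":1},{"travel":[-5.3,0,10],"turn":[0,0,0],"grip":1},{"travel":[-5.3,0,11],"turn":[0,0,0],"grip":1},{"travel":[-5.3,0,11.5],"turn":[0,0,0],"grip":1},{"travel":[-5.3,0,11.6],"turn":[0,0,0],"grip":1},{"travel":[-5.3,0,11.6],"turn":[0,0,0],"grip":1},{"travel":[-5.3,0,11.6],"turn":[0,0,0],"grip":1}])

```text
clock: 10.05
eef_pos: [0.5037, -0.0727, 0.0142]
orientation: [0.071, 0.997, -0.0, 0.001]
ft_force: [-0.1, 0.2, -1.7]
width: 0.0454
grip_force: 62.3
```

>>> servo_tool(rows=[{"travel":[0,0,0],"turn":[0,0,0],"grip":-1},{"travel":[0,0,0],"turn":[0,0,0],"grip":-1},{"travel":[0,0,0],"turn":[0,0,0],"grip":-1},{"travel":[0,0,0],"turn":[0,0,0],"grip":-1},{"travel":[0,0,0],"turn":[0,0,0],"grip":-1},{"travel":[0,0,0],"turn":[0,0,0],"grip":-1}])

```text
clock: 10.65
eef_pos: [0.5027, -0.0724, 0.013]
orientation: [0.071, 0.997, 0.0, -0.0]
ft_force: [-0.1, 0.1, 0.0]
width: 0.0854
grip_force: 0.0
```

```bash
python3 -c "
from h import *
go(.434,-.0628,.10,3.1416-.142);print(robot.observe()['width'])"
```

```text
pos [ 0.5027 -0.0724  0.013 ] travel [ 6.94 -0.02 -8.7 ] turn [ 0.     -0.      0.0002] q6 -1.74 t 10.65
0.08535654779546749
```

Released. I rise to clear the tray and look down on it.

>>> servo_tool(rows=[{"travel":[0,0,-3],"turn":[0,0,0],"grip":-1},{"travel":[0,0,-7],"turn":[0,0,0],"grip":-1},{"travel":[0,0,-11],"turn":[0,0,0],"grip":-1},{"travel":[0,0,-13],"turn":[0,0,0],"grip":-1},{"travel":[0,0,-13],"turn":[0,0,0],"grip":-1},{"travel":[0,0,-13],"turn":[0,0,0],"grip":-1},{"travel":[0,0,-13],"turn":[0,0,0],"grip":-1}])

```text
clock: 11.35
eef_pos: [0.5013, -0.072, 0.1412]
orientation: [0.071, 0.997, 0.0, -0.002]
ft_force: [-0.1, -0.0, -0.7]
width: 0.0854
grip_force: 0.0
```

Run:
```python
from h import *
s=robot.observe();p=robot.capture('wrist');W=cloud(p,s);save('w3.png',p['image'])
m=(W[...,2]>.029)&(W[...,2]<.042)&(abs(W[...,0]-.45)<.12)&(abs(W[...,1]+.065)<.05)
q=W[m];print(m.sum(),q[:,2].mean(),cv2.minAreaRect(q[:,:2].astype(np.float32)*1000))
m=(W[...,2]>.022)&(W[...,2]<.0295)&(abs(W[...,0]-.40)<.04)&(abs(W[...,1]+.06)<.04)
q=W[m];print(m.sum(),q[:,2].mean(),q.min(0),q.max(0))
p=robot.capture('top');W=cloud(p)
m=(W[...,2]>.027)&(W[...,2]<.042)&(abs(W[...,0]-.45)<.12)&(abs(W[...,1]+.065)<.05)
q=W[m];print(m.sum(),cv2.minAreaRect(q[:,:2].astype(np.float32)*1000))
go(.434,-.0628,.013,3.1416-.142)
```

```text
3659 0.03237224959520695 ((439.1039733886719, -62.27863311767578), (51.738014221191406, 167.7435302734375), 78.09282684326172)
852 0.02746709646577573 [ 0.36003841 -0.08358309  0.02202503] [ 0.43993207 -0.02041283  0.02949434]
273 ((441.90350341796875, -62.52487564086914), (46.032833099365234, 98.10700225830078), 81.53953552246094)
pos [ 0.5013 -0.072   0.141 ] travel [ 6.74 -0.05 12.82] turn [ 0.0007 -0.0039  0.0001] q6 -1.74 t 11.45
```

View pics/w3.png

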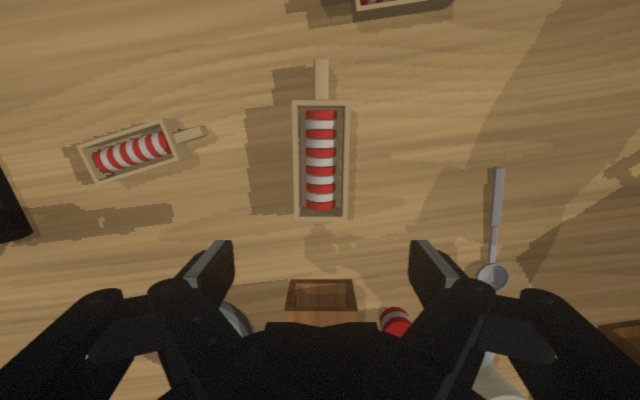

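The tray is at (321,160), upright, with its tab at (321,80) pointing toward the robot and away from the mouth. Its centre measures nearer the robot than I expected, so I check that.

Run:
```python
from h import *
from scipy.ndimage import binary_erosion
s=robot.observe();print(s['eef_pos'])
for c in ['wrist','top','scene']:
    p=robot.capture(c);W=cloud(p,s)
    for m in robot.masks_of('tray_center',p):
        w=W[binary_erosion(m['region'])];w=w[~np.isnan(w[:,0])]
        if len(w)<20 or abs(np.median(w[:,1])+.063)>.05: continue
        for lo,hi in((.031,.038),(.02,.0295)):
            q=w[(w[:,2]>lo)&(w[:,2]<hi)]
            if len(q)>8:print(c,round(m['score'],2),len(q),q[:,2].mean(),cv2.minAreaRect(q[:,:2].astype(np.float32)*1000))
    for n in('tray_center','tray_tab'):
        for m in robot.spot_point(n,p):
            u,v=np.round(m['uv']).astype(int);print(n,m['score'],u,v,np.round(W[v,u],3))
```

```text
[ 0.50132248 -0.07200348  0.14098523]
wrist 0.74 2343 0.03318392042605425 ((471.4572448730469, -69.11624145507812), (45.67330551147461, 99.75163269042969), 81.795166015625)
wrist 0.74 2185 0.026601964052759428 ((454.6451110839844, -66.62670135498047), (38.26005172729492, 127.26619720458984), 81.51847076416016)
tray_center 0.67 319 160 [ 0.469 -0.07   0.031]
tray_center 0.6 139 151 [ 0.44  -0.22   0.024]
tray_tab 0.87 320 58 [ 0.391 -0.058  0.028]
tray_tab 0.61 204 129 [ 0.43  -0.166  0.012]
tray_tab 0.49 480 374 [0.676 0.046 0.062]
top 0.76 87 0.033582005730609155 ((447.0682678222656, -62.267826080322266), (42.35737609863281, 61.92510223388672), 80.77366638183594)
top 0.76 115 0.02617380740906699 ((441.060791015625, -57.49186706542969), (36.26140594482422, 71.88385772705078), 62.703102111816406)
tray_center 0.69 403 237 [ 0.451 -0.223  0.018]
tray_center 0.64 306 278 [0.386 0.016 0.543]
tray_center 0.57 340 228 [ 0.471 -0.062  0.036]
tray_tab 0.94 337 258 [ 0.396 -0.056  0.027]
tray_tab 0.72 379 245 [ 0.435 -0.094  0.517]
tray_tab 0.52 464 248 [ 0.426 -0.38   0.014]
scene 0.92 89 0.03262323647288826 ((471.89373779296875, -69.35061645507812), (43.16082000732422, 101.569580078125), 81.07707977294922)
scene 0.92 205 0.025958399095404483 ((459.84637451171875, -68.33572387695312), (43.422271728515625, 129.03089904785156), 83.03158569335938)
tray_center 0.96 293 184 [ 0.477 -0.07   0.027]
tray_center 0.65 315 152 [ 0.508 -0.003  0.199]
tray_center 0.64 351 210 [ 0.569  0.096 -0.001]
tray_center 0.63 240 179 [ 0.438 -0.233  0.023]
tray_tab 0.87 292 164 [ 0.373 -0.07  -0.002]
tray_tab 0.83 261 178 [ 0.437 -0.169  0.018]
```

The tray centre is (0.4715,-0.0691), yaw -0.143, as expected; the top view was partly hidden by the arm. I regrasp the sides near the tab end.

```bash
python3 -c "
from h import *
go(.4359,-.0640,.013,3.1416-.143)"
```

```text
pos [ 0.5028 -0.0724  0.143 ] travel [ 6.74 -0.11 13.  ] turn [-0.      0.0002  0.0013] q6 -1.74 t 12.05
```

>>> servo_tool(rows=[{"travel":[3,-0.1,0],"turn":[0,0,0],"grip":-1},{"travel":[6,-0.1,2],"turn":[0,0,0],"grip":-1},{"travel":[6.7,-0.1,5],"turn":[0,0,0],"grip":-1},{"travel":[6.7,-0.1,8],"turn":[0,0,0],"grip":-1},{"travel":[6.7,-0.1,10.5],"turn":[0,0,0],"grip":-1},{"travel":[6.7,-0.1,12],"turn":[0,0,0],"grip":-1},{"travel":[6.7,-0.1,12.7],"turn":[0,0,0],"grip":-1},{"travel":[6.7,-0.1,12.9],"turn":[0,0,0],"grip":-1},{"travel":[6.7,-0.1,12.9],"turn":[0,0,0],"grip":-1},{"travel":[6.7,-0.1,12.9],"turn":[0,0,0],"grip":-1}])

```text
clock: 13.05
eef_pos: [0.4372, -0.0643, 0.0149]
orientation: [0.071, 0.997, -0.0, 0.001]
ft_force: [-0.4, -0.4, 0.2]
width: 0.0854
grip_force: 0.0
```

>>> servo_tool(rows=[{"travel":[0,0,0],"turn":[0,0,0],"grip":1},{"travel":[0,0,0],"turn":[0,0,0],"grip":1},{"travel":[0,0,0],"turn":[0,0,0],"grip":1},{"travel":[0,0,0],"turn":[0,0,0],"grip":1},{"travel":[0,0,0],"turn":[0,0,0],"grip":1},{"travel":[0,0,0],"turn":[0,0,0],"grip":1},{"travel":[0,0,0],"turn":[0,0,0],"grip":1}])

```text
clock: 13.75
eef_pos: [0.437, -0.0641, 0.0147]
orientation: [0.071, 0.997, -0.0, 0.001]
ft_force: [-0.3, 0.0, 5.6]
width: 0.0449
grip_force: 62.4
```

>>> servo_tool(rows=[{"travel":[0,0,-0.5],"turn":[0,0,0],"grip":1},{"travel":[0,0,-1],"turn":[0,0,0],"grip":1},{"travel":[0,0,-1],"turn":[0,0,0],"grip":1},{"travel":[0,0,-1],"turn":[0,0,0],"grip":1},{"travel":[0,0,-1],"turn":[0,0,0],"grip":1}])

```text
clock: 14.25
eef_pos: [0.4359, -0.0638, 0.0237]
orientation: [0.071, 0.997, 0.0, -0.0]
ft_force: [0.6, 0.4, -2.1]
width: 0.0451
grip_force: 61.7
```

Run:
```python
from h import *
from scipy.ndimage import binary_erosion
s=robot.observe();go(.4359,-.0640,.023,3.1416-.143)
for c in ['scene','top','wrist']:
    p=robot.capture(c);W=cloud(p,s)
    if c!='top':save(c+'4.png',p['image'][50:350,130:530] if c=='scene' else p['image'])
    for m in robot.masks_of('tray_center',p):
        w=W[binary_erosion(m['region'])];w=w[~np.isnan(w[:,0])]
        if len(w)<20 or abs(np.median(w[:,1])+.065)>.04: continue
        q=w[(w[:,2]>.039)&(w[:,2]<.055)]
        if len(q)>8:
            print(c,round(m['score'],2),len(q),cv2.minAreaRect(q[:,:2].astype(np.float32)*1000))
            A=np.c_[q[:,:2]-q[:,:2].mean(0),np.ones(len(q))];print(np.linalg.lstsq(A,q[:,2],rcond=None)[0])
```

```text
pos [ 0.4359 -0.0638  0.0237] travel [-0.   -0.02  0.07] turn [ 0.0001 -0.0006  0.0011] q6 -1.77 t 14.25
scene 0.68 97 ((471.72845458984375, -70.0650863647461), (43.221038818359375, 101.67829132080078), 81.57843780517578)
[ 0.00407335 -0.00420874  0.04098351]
top 0.67 67 ((509.3901672363281, -73.23739624023438), (45.12081527709961, 25.73106575012207), 83.69320678710938)
[0.08150765 0.01797199 0.04174783]
wrist 0.92 4406 ((442.06927490234375, -65.65998840332031), (45.534385681152344, 43.21571350097656), 82.25077056884766)
[-0.04322661  0.00650119  0.04164839]
```

```bash
python3 -c "
from h import *
go(.5042,-.0729,.0252,3.1416-.142)"
```

```text
pos [ 0.4361 -0.0639  0.0238] travel [-6.87  0.07 -0.14] turn [ 0.0001 -0.0003  0.0002] q6 -1.77 t 14.55
```

View pics/scene4.png

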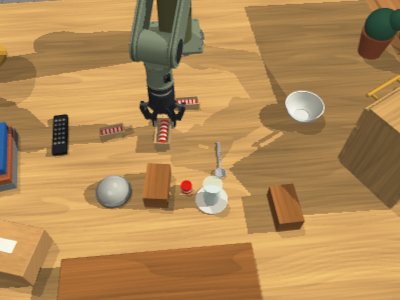

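The scene view shows the held tray at crop (162,130), lined up with the sleeve at (157,185), and everything else undisturbed. I move it up to the mouth.

>>> servo_tool(rows=[{"travel":[-1,0.07,-0.15],"turn":[0,0,0],"grip":1},{"travel":[-2.5,0.07,-0.15],"turn":[0,0,0],"grip":1},{"travel":[-4,0.07,-0.15],"turn":[0,0,0],"grip":1},{"travel":[-5.5,0.07,-0.15],"turn":[0,0,0],"grip":1},{"travel":[-6.5,0.07,-0.15],"turn":[0,0,0],"grip":1},{"travel":[-6.9,0.07,-0.15],"turn":[0,0,0],"grip":1},{"travel":[-6.9,0.07,-0.15],"turn":[0,0,0],"grip":1},{"travel":[-6.9,0.07,-0.15],"turn":[0,0,0],"grip":1}])

```text
clock: 15.35
eef_pos: [0.5039, -0.0728, 0.0251]
orientation: [0.071, 0.997, 0.0, -0.001]
ft_force: [-0.5, 0.2, -2.9]
width: 0.0453
grip_force: 61.6
```

Run:
```python
from h import *
s=robot.observe();go(.5042,-.0729,.0252,3.1416-.142)
a=-.142;ax=np.array([np.cos(a),np.sin(a)]);n=np.array([-np.sin(a),np.cos(a)]);c0=np.array([.6517,-.094])
for c in ['top','scene']:
    p=robot.capture(c);W=cloud(p,s)
    q=W[(abs(W[...,0]-.6)<.12)&(abs(W[...,1]+.08)<.07)&(W[...,2]>.03)]
    x=(q[:,:2]-c0)@ax;y=(q[:,:2]-c0)@n;z=q[:,2]
    for nm,k in(('sleeve',(abs(x)<.045)&(z>.049)&(z<.056)),('tray',(x<-.059)&(x>-.085)&(z>.038)&(z<.05)&(abs(y)<.04))):
        print(c,nm,k.sum(),np.round([x[k].min(),x[k].max(),y[k].min(),y[k].max(),z[k].max(),np.percentile(z[k],90)],4))
    if c=='top':save('top5.png',cv2.resize(p['image'][130:240,290:430],None,fx=5,fy=5))
```

```text
pos [ 0.5039 -0.0728  0.0251] travel [-0.03 -0.01 -0.01] turn [ 0.0002 -0.0014  0.0002] q6 -1.74 t 15.35
top sleeve 813 [-0.045   0.0449 -0.0313  0.0336  0.056   0.0551]
top tray 34 [-0.0775 -0.0622 -0.0211  0.0225  0.0497  0.048 ]
scene sleeve 641 [-0.0449  0.0447 -0.0351  0.0302  0.0556  0.0537]
scene tray 64 [-0.0843 -0.0626 -0.0255  0.0208  0.0449  0.0435]
```

View pics/top5.png

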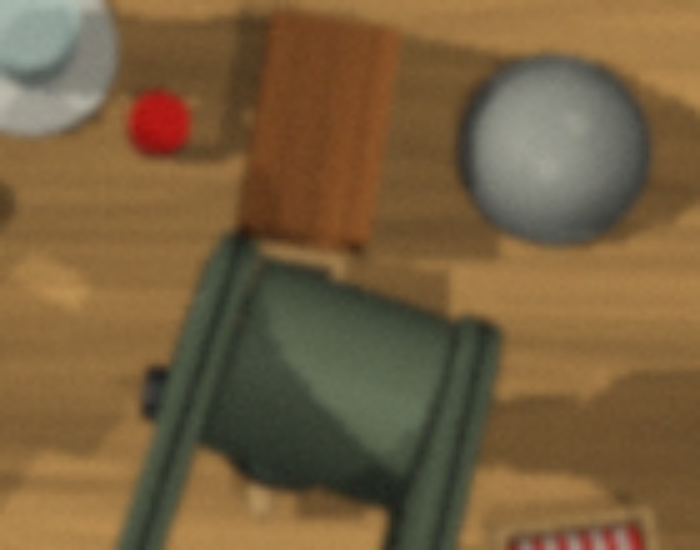

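At crop (300,257) the tray's plain end sits just short of the mouth. Both cameras put tray and sleeve within 0.5 mm of each other sideways, so I start inserting.

>>> servo_tool(rows=[{"travel":[-0.4,0,0],"turn":[0,0,0],"grip":1},{"travel":[-0.8,0,0],"turn":[0,0,0],"grip":1},{"travel":[-1.2,0,0],"turn":[0,0,0],"grip":1},{"travel":[-1.6,0,0],"turn":[0,0,0],"grip":1},{"travel":[-2,0,0],"turn":[0,0,0],"grip":1},{"travel":[-2,0,0],"turn":[0,0,0],"grip":1}])

```text
clock: 16.05
eef_pos: [0.5254, -0.0761, 0.0257]
orientation: [0.071, 0.997, -0.0, 0.001]
ft_force: [-0.1, -0.2, -2.5]
width: 0.0449
grip_force: 61.6
```

>>> servo_tool(rows=[{"travel":[-0.6,0,0],"turn":[0,0,0],"grip":1},{"travel":[-1.3,0,0],"turn":[0,0,0],"grip":1},{"travel":[-2,0,0],"turn":[0,0,0],"grip":1},{"travel":[-2.7,0,0],"turn":[0,0,0],"grip":1},{"travel":[-3.4,0,0],"turn":[0,0,0],"grip":1},{"travel":[-4.1,0,0],"turn":[0,0,0],"grip":1},{"travel":[-4.8,0,0],"turn":[0,0,0],"grip":1},{"travel":[-5.3,0,0.05],"turn":[0,0,0],"grip":1},{"travel":[-5.3,0,0.1],"turn":[0,0,0],"grip":1},{"travel":[-5.3,0,0.1],"turn":[0,0,0],"grip":1}])

```text
clock: 17.05
eef_pos: [0.5767, -0.0832, 0.0242]
orientation: [0.071, 0.997, 0.0, -0.0]
ft_force: [-1.3, -0.2, -2.3]
width: 0.0455
grip_force: 61.6
```

```bash
python3 -c "
from h import *
s=robot.observe();print(s['ft_force'],s['torque'],s['width'])
go(.5805,-.0838,.0237,3.1416-.142)"
```

```text
[-1.27486596 -0.16350283 -2.32874096] [ 0.05303601  0.09038668 -0.0562746 ] 0.0454994773363836
pos [ 0.5767 -0.0832  0.0242] travel [-0.39 -0.    0.05] turn [ 0.0001 -0.0008  0.0002] q6 -1.72 t 17.05
```

>>> servo_tool(rows=[{"travel":[0,0,0],"turn":[0,0,0],"grip":-1},{"travel":[0,0,0],"turn":[0,0,0],"grip":-1},{"travel":[0,0,0],"turn":[0,0,0],"grip":-1},{"travel":[0,0,0],"turn":[0,0,0],"grip":-1},{"travel":[0,0,0],"turn":[0,0,0],"grip":-1},{"travel":[1,0,0.1],"turn":[0,0,0],"grip":-1},{"travel":[2,0,0.2],"turn":[0,0,0],"grip":-1},{"travel":[3.2,0,0.3],"turn":[0,0,0],"grip":-1},{"travel":[3.2,0,0.3],"turn":[0,0,0],"grip":-1},{"travel":[3.2,0,0.3],"turn":[0,0,0],"grip":-1}])

```text
clock: 18.05
eef_pos: [0.5447, -0.0787, 0.0214]
orientation: [0.071, 0.997, 0.0, -0.0]
ft_force: [-0.2, 0.4, -0.4]
width: 0.0856
grip_force: 0.0
```

Run:
```python
from h import *
s=robot.observe();go(.5455,-.0788,.021,3.1416-.142)
p=robot.capture('wrist');save('w6.png',p['image'])
W=cloud(p,s);a=-.142;ax=np.array([np.cos(a),np.sin(a)]);n=np.array([-np.sin(a),np.cos(a)]);c0=np.array([.6517,-.094])
for nm in('tray_center','tray_tab'):
  for m in robot.spot_point(nm,p):
    u,v=np.round(m['uv']).astype(int);print(nm,m['score'],u,v,np.round(W[v,u],3))
x=(W[...,:2]-c0)@ax;y=(W[...,:2]-c0)@n;z=W[...,2]
k=(abs(y)<.012)&(x<-.06)&(z>.03)&(z<.05)
print(k.sum(),np.round(np.percentile(x[k],[0,5,50]),4))
k=(abs(y)<.02)&(x<-.09)&(x>-.115)&(z>.028)&(z<.04);print('tab y',np.round(np.percentile(y[k],[1,50,99]),4),z[k].mean())
```

```text
pos [ 0.5447 -0.0787  0.0214] travel [-0.08  0.    0.04] turn [ 0.0001 -0.0003  0.    ] q6 -1.73 t 18.05
tray_tab 0.87 320 228 [ 0.53  -0.078  0.022]
tray_tab 0.85 86 35 [ 0.431 -0.166  0.013]
3083 [-0.1231 -0.1218 -0.0958]
tab y [-0.0193 -0.0007  0.0192] 0.03537458935093382
```

View pics/w6.png

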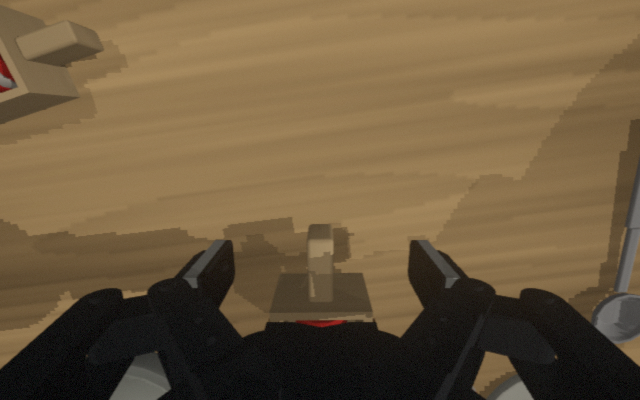

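The tab is at (320,250), centred between the fingers. Its tip is at sleeve x = -0.123, which leaves the tray about 36 mm proud. I grip the tab and push.

>>> servo_tool(rows=[{"travel":[0,0,0],"turn":[0,0,0],"grip":1},{"travel":[0,0,0],"turn":[0,0,0],"grip":1},{"travel":[0,0,0],"turn":[0,0,0],"grip":1},{"travel":[0,0,0],"turn":[0,0,0],"grip":1},{"travel":[0,0,0],"turn":[0,0,0],"grip":1},{"travel":[0,0,0],"turn":[0,0,0],"grip":1},{"travel":[0,0,0],"turn":[0,0,0],"grip":1},{"travel":[0,0,0],"turn":[0,0,0],"grip":1},{"travel":[0,0,0],"turn":[0,0,0],"grip":1},{"travel":[0,0,0],"turn":[0,0,0],"grip":1}], newtons=40)

```text
clock: 19.2
eef_pos: [0.5453, -0.0788, 0.0215]
orientation: [0.071, 0.997, 0.0, 0.0]
ft_force: [0.4, 0.4, 1.5]
width: 0.0114
grip_force: 42.4
```

>>> servo_tool(rows=[{"travel":[-0.5,0,0],"turn":[0,0,0],"grip":1},{"travel":[-1,0,0],"turn":[0,0,0],"grip":1},{"travel":[-1.5,0,0],"turn":[0,0,0],"grip":1},{"travel":[-2,0,0],"turn":[0,0,0],"grip":1},{"travel":[-2.5,0,0],"turn":[0,0,0],"grip":1},{"travel":[-3,0,0],"turn":[0,0,0],"grip":1},{"travel":[-3.3,0,0],"turn":[0,0,0],"grip":1},{"travel":[-3.3,0,0],"turn":[0,0,0],"grip":1},{"travel":[-3.3,0,0],"turn":[0,0,0],"grip":1}])

```text
clock: 20.1
eef_pos: [0.5787, -0.0836, 0.0215]
orientation: [0.071, 0.997, -0.0, 0.001]
ft_force: [-0.7, 0.5, 1.8]
width: 0.0108
grip_force: 42.6
```

>>> servo_tool(rows=[{"travel":[-0.1,0,0],"turn":[0,0,0],"grip":1},{"travel":[-0.2,0,0],"turn":[0,0,0],"grip":1},{"travel":[-0.2,0,0],"turn":[0,0,0],"grip":1}])

```text
clock: 20.4
eef_pos: [0.5791, -0.0837, 0.0215]
orientation: [0.071, 0.997, 0.0, -0.001]
ft_force: [-4.9, 0.7, 6.6]
width: 0.0113
grip_force: 43.0
```

>>> servo_tool(rows=[{"travel":[-0.1,0,0],"turn":[0,0,0],"grip":1},{"travel":[-0.1,0,0],"turn":[0,0,0],"grip":1},{"travel":[-0.1,0,0],"turn":[0,0,0],"grip":1}])

```text
clock: 20.7
eef_pos: [0.5801, -0.0838, 0.0215]
orientation: [0.071, 0.997, 0.0, -0.001]
ft_force: [-5.0, 1.0, 5.7]
width: 0.0112
grip_force: 43.0
```

>>> servo_tool(rows=[{"travel":[-0.1,0,0],"turn":[0,0,0],"grip":1},{"travel":[-0.2,0,0],"turn":[0,0,0],"grip":1},{"travel":[-0.2,0,0],"turn":[0,0,0],"grip":1}])

```text
clock: 21.0
eef_pos: [0.5822, -0.0841, 0.0216]
orientation: [0.071, 0.997, 0.0, -0.001]
ft_force: [-3.2, 1.1, 5.9]
width: 0.0115
grip_force: 43.1
```

Run:
```python
from h import *
s=robot.observe();print(s['ft_force'],s['eef_pos'])
p=robot.capture('wrist');save('w7.png',p['image'])
W=cloud(p,s);a=-.142;ax=np.array([np.cos(a),np.sin(a)]);n=np.array([-np.sin(a),np.cos(a)]);c0=np.array([.6517,-.094])
print('hand x',(s['eef_pos'][:2]-c0)@ax)
x=(W[...,:2]-c0)@ax;y=(W[...,:2]-c0)@n;z=W[...,2]
k=(abs(y)<.004)&(x<-.065)&(x>-.11)&(z>.02)&(z<.05)
print('tab tip x',k.sum(),np.round(np.percentile(x[k],[0,5,50]),4),'z',np.round(np.percentile(z[k],[50,90]),4))
```

```text
[-3.22793892  1.10587067  5.87771993] [ 0.5821605 -0.0840552  0.0215706]
hand x -0.07024700109374542
tab tip x 969 [-0.0862 -0.0854 -0.0784] z [0.0358 0.0367]
```

>>> servo_tool(rows=[{"travel":[-0.1,0,0],"turn":[0,0,0],"grip":1},{"travel":[-0.15,0,0],"turn":[0,0,0],"grip":1},{"travel":[-0.15,0,0],"turn":[0,0,0],"grip":1}])

```text
clock: 21.35
eef_pos: [0.5822, -0.0841, 0.0215]
orientation: [0.071, 0.997, 0.0, -0.003]
ft_force: [-8.5, 1.3, 9.4]
width: 0.0112
grip_force: 43.7
```

The tray has stopped against the back wall. I open, back off and rise.

>>> servo_tool(rows=[{"travel":[0.1,0,0],"turn":[0,0,0],"grip":-1},{"travel":[0.1,0,0],"turn":[0,0,0],"grip":-1},{"travel":[0.1,0,0],"turn":[0,0,0],"grip":-1},{"travel":[0.1,0,0],"turn":[0,0,0],"grip":-1},{"travel":[0.1,0,0],"turn":[0,0,0],"grip":-1},{"travel":[0.1,0,0],"turn":[0,0,0],"grip":-1},{"travel":[0.1,0,0],"turn":[0,0,0],"grip":-1},{"travel":[0.1,0,0],"turn":[0,0,0],"grip":-1},{"travel":[2,0,-1],"turn":[0,0,0],"grip":-1},{"travel":[5,0,-4],"turn":[0,0,0],"grip":-1}])

```text
clock: 22.35
eef_pos: [0.5332, -0.077, 0.0594]
orientation: [0.071, 0.997, 0.001, -0.002]
ft_force: [-0.3, -0.1, 0.8]
width: 0.0854
grip_force: 0.0
```

>>> servo_tool(rows=[{"travel":[2,0,-4],"turn":[0,0,0],"grip":-1},{"travel":[2,0,-8],"turn":[0,0,0],"grip":-1},{"travel":[-2,0,-12],"turn":[0,0,0],"grip":-1},{"travel":[-6,0,-12],"turn":[0,0,0],"grip":-1},{"travel":[-9,0,-12],"turn":[0,0,0],"grip":-1},{"travel":[-9,0,-12],"turn":[0,0,0],"grip":-1},{"travel":[-9,0,-12],"turn":[0,0,0],"grip":-1},{"travel":[-9,0,-12],"turn":[0,0,0],"grip":-1}])

```text
clock: 23.15
eef_pos: [0.6226, -0.0897, 0.1806]
orientation: [0.071, 0.997, 0.0, -0.001]
ft_force: [-0.0, 0.5, 0.3]
width: 0.0852
grip_force: 0.0
```

Run:
```python
from h import *
s=robot.observe();print(s['ft_force'],s['eef_pos'],s['width'])
a=-.142;ax=np.array([np.cos(a),np.sin(a)]);n=np.array([-np.sin(a),np.cos(a)]);c0=np.array([.6517,-.094])
p=robot.capture('wrist');save('w8.png',p['image']);W=cloud(p,s)
x=(W[...,:2]-c0)@ax;y=(W[...,:2]-c0)@n;z=W[...,2]
k=(abs(x)<.06)&(abs(y)<.04)&(z>.05)&(z<.056);print('sleeve x,y range',np.round([x[k].min(),x[k].max(),y[k].min(),y[k].max()],4))
k=(abs(y)<.02)&(x<-.06)&(x>-.11)&(z>.03)&(z<.045)
print('tab x,y,z',k.sum(),np.round([x[k].min(),x[k].max(),y[k].min(),y[k].max(),z[k].mean()],4))
```

```text
[-0.04462361  0.54000514  0.30750326] [ 0.62255044 -0.08966071  0.18061976] 0.08520393239490148
sleeve x,y range [-0.0555  0.0552 -0.0335  0.0317]
tab x,y,z 336 [-0.0849 -0.0601 -0.0071  0.0043  0.0359]
```

View pics/w8.png

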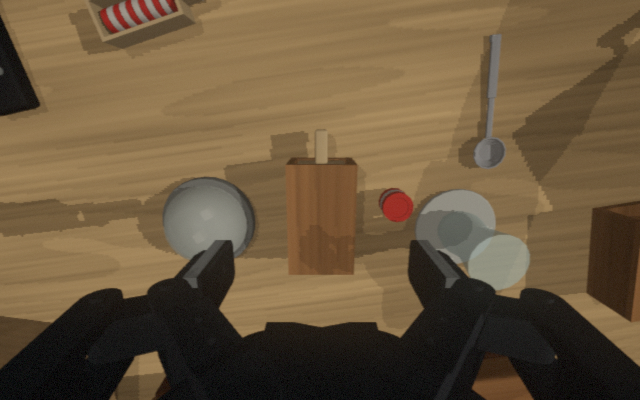

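The tray is home. Its tab at (321,147) sticks straight out of the sleeve with the tip at x = -0.085, sideways offset under 1 mm, and tab top at z = 0.036. The bystanders are undisturbed and the arm is clear.

```bash
python3 -c "
from h import *
print(robot.finish_job())"
```

```text
the job is handed in; nothing more can be done
None
```

The tray is turned end for end and fully home in the sleeve, right side up with its tab pointing out; I handed the job in at about 23 s with the arm clear and the other things where they were.

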